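# Hang up the scrap pail and punch the cardboard panel

## Task

The scrap pail has been left standing on the cardboard panel in front of the bench punch: first hang it by its red handle on the hook of the stand, and let go. Then slide the panel along the feed bed until it is fully home against the punch's back stop, press the orange plunger head all the way down to its stop, and let it spring back up. Do not press the plunger before the panel is home, do not tip the pail over, and leave the tape roll, the glue bottle and the brush pot where they stand.

Things in the scene. Friction and masses are not known exactly. Their poses are not given: they have to be found in the camera images.
- punch: Blue bench punch, fixed; place and yaw vary. Origin on the table under the plunger axis; x = feed direction, z up. Grey flat feed bed, top at z=8 mm, 150 wide, x=-225 to +85. Polished fences, tops at z=20, inner faces y=+-52 for x=-15 to +35, flaring to y=+-66 at x=-44. Head arm x=-25 to +85, 56 wide, z=95 to 145; throat open below it. Column 70 wide, x=45 to 85.
- back_stop (a point): Middle of the face of the steel back stop, at the top of the feed bed (8 mm above the table), 35 mm along +x from the punch's origin; axes as the punch's. The stop is 14 mm high. When the panel is home it touches this: panel centre 60 mm and its robot-side edge 120 mm from here along -x, y=0, yaw as the punch.
- plunger_top (a point): Centre of the flat top face of the orange plunger head, a disc of 48 mm diameter and 14 mm thick, 205 mm above the table when up. It moves straight down with the plunger.
- plunger (a joint): Plunger travel: 0 = up (rest), 0.020 m = fully down on its stop. Return spring: about 4 N to start it, about 11 N at the stop; it rises by itself when let go.
- card: Kraft-brown stiff cardboard panel, 120 mm (its x) by 100 (its y) by 12 thick, about 90 g, loose, flat on the feed bed 85 to 125 mm short of home, a little askew and off centre, paper label on top. Origin at the centre of its underside. Too wide to grasp: push its robot-side edge; it slides easily and the fences straighten it.
- pail: Open aluminium pail, about 0.18 kg, 76 mm diameter at its base, 96 at its rim, 75 high, with a rigid red handle that does not swing: a 10 mm round bar along the pail's y from -48 to +48 mm, its centreline 150 mm above the base, on two legs down to the rim. Origin at the centre of its underside. Starts upright on the panel, any yaw.
- pail_bar (a point): Middle of the pail's handle bar, on its centreline; axes as the pail's (y along the bar). The gap between rim and bar is 70 mm high and 85 mm wide.
- hook_stand: Fixed steel stand: base disc 100 mm diameter, 12 thick; 14 mm post, 245 high, at its origin. At the post's top an 8 mm rod hook points along the stand's -x: level at z=245 to x=-60, a V trough (rod centre z=233) at x=-75, rising to the free tip at x=-105, z=263 (top 267). Left or right of the punch (swaps with the brush pot); yaw varies.
- hook_seat (a point): Where the centreline of the pail's handle bar rests when hung in the hook's trough: 75 mm from the post along the stand's -x, 245 mm above the table; axes as the stand's. The hung bar lies along its y. The bar must come in over the tip from the -x side.
- tape_roll: Bystander: brown tape roll lying flat, 100 mm outer diameter, 40 mm high, loose. Origin at the centre of its underside.
- glue_bottle: Bystander: white glue bottle with orange cap, 52 mm diameter, 110 mm high, loose, upright. Origin at the centre of its underside. Swaps sides with the tape roll.
- brush_pot: Bystander: blue ceramic pot, 76 mm diameter, 95 mm high, with brushes that rise to 170 mm, loose, upright. Origin at the centre of its underside.
Things that resemble listed ones, but are neither listed nor needed, are in the scene too. What is shaped like the pail but purple is not meant. What is shaped like the card but green is not meant.

How it is judged:
By the outcome, as a careful person would: the job done as asked, in the order asked, and still so for the second after the job is handed in, with the robot touching nothing.
It also fails if it takes over 64 s, if anything falls off the work surface, if the arm or the gripper's body presses on something with over 40 N, if the wrist force passes 120 N, or if a joint passes its speed limit or range.

## Robot

A 7-joint arm with a two-finger parallel gripper is mounted at the origin on the work surface. World frame = base frame: x ahead of the robot, y to its left, z up, the work surface at z = 0. Lengths are in m, angles in rad, forces in N, time in s.
With the tool pointing down it reaches from about 0.425 to 0.95 m from the base axis. Payload 4.7 kg.
Tool frame: the origin (TCP) lies at the very end of the fingers, on their centre line; the grasp point (between the pads) lies 19 mm behind it; z points along the fingers, y is the line along which they close (so a half turn about z gives the same grasp; the last joint's range is limited). The gripper opens to 87 mm and grips with 3 to 60 N. Pads are 19 mm wide; open, the fingers measure 117 mm over their backs; the gripper's body (75 mm by 190 mm) begins 51 mm behind the grasp point.
Start: joints at [1.272, 0.469, -0.049, 1.532, 0.024, 1.141, -0.082], TCP at [0.18, -0.651, 0.223] pointing down, gripper open.
Joint ranges: [-2.59, 2.59], [-0.33, 1.99], [-1.39, 1.29], [0.1, 2.45], [-1.04, 4.18], [0.21, 1.99], [-2.66, 2.66]. Speed limits (rad/s): [2.57, 2.57, 3.14, 3.14, 3.14, 3.14, 3.14].

## Interface

Orientations are given as a rotation vector (axis times angle).
In Python, from station import r gives the robot as it stands. The module is installed in compiled form; this text tells all that it offers.
- The arm moves only by the tool move_arm, never from a script. Its argument "series" is a list of rows, each an object of numbers: "fingers": the opening, from 0 (shut) to 1 (fully open); "x", "y", "z": the shift along the world's x, y, z in units of 0.025 m (1.0 is 0.025 m); "spin": the turn about the world's z in units of 0.15 rad (1.0 is 0.15 rad). In form: [{"fingers": .., "x": .., "y": .., "z": .., "spin": ..}, ...]. A call has 1 to 12 rows; each row shifts and turns the commanded pose from where the row before left it; what a row does not reach is not made up. A row lasts 1/10 s, in which the tool goes at most 50 mm and 8.59 degrees, less where a joint would pass 70% of its speed; a pose out of reach is approached as far as the arm can. A call with a number of a shift or a turn outside -1 to 1 is refused whole. A call with a gripper value outside its range is refused whole. The fingers move at their own pace and stop on an object; the grip force is fixed at half the most. Time passes only in rows, so rows that do not move let the fingers close. It gives the time, the measured TCP pose, the force, the opening and the grip force at its end, in the units of the state.
- r.sense(): the state, without advancing time (a new reading comes with each control period).
- r.read_camera(name): name is "scene" or "top"; returns a dict with "img" (480x640x3 uint8, blue, green, red), "z_map" (480x640 float32, m along the optical axis (not along the pixel's ray), 0 where there is no reading), "K" (3x3 intrinsics, pixels), "rvec" (rotation vector, rad) and "tvec" (3), from world to camera coordinates, as OpenCV has them. Camera axes: x right, y down, z forward; pixel columns grow to the right and rows downward; lengths in m; the calibration is good to about 2 mm. A picture is of the moment at which its call begins.
- r.hand_in(): hands the job in; it is judged then, once.
The state is a dict: "time": time; "joint_pos": joint angles; "joint_vel": joint speeds; "joint_efforts": joint torques, N m; "position": TCP position; "ee_rot": TCP orientation; "wrist_force": force on the tool from outside, world axes, zero at the start; "wrist_torque": the same for the moment, N m; "width": opening from 0.0 (shut) to 1.0 (fully open); "grip_force": force on a finger pad.
Only numpy, scipy, OpenCV 4.12 (cv2) and the standard library are available. Lean on these libraries where they do the work, as an engineer would, in place of code of your own. Each camera call takes 0.05 s, during which the arm holds its last target. There are 200 camera calls.

## Working session

There is one attempt and no reset: what is moved stays moved. The work goes in short steps, Python scripts to look and compute and a tool call to move; the robot and the scene stay as the last step left them, time stands still between calls to the robot, and variables do not carry over. Pictures are saved under pics/ and viewed, at most 10 in all, crops included, and the job is handed in when it is done.

Besides the shell and the picture viewer there is one more tool, called after "Request:" by a JSON object that holds its "name" and its "arguments", one argument or row to a line. move_arm: Moves the arm, as the interface text tells. Its arguments: {"type":"object","properties":{"series":{"type":"array"}},"required":["series"]}

```bash
mkdir -p pics
cat > h.py <<'E'
import numpy as np, cv2
from station import r
def cam(n):
    c=r.read_camera(n); R,_=cv2.Rodrigues(np.array(c["rvec"],float)); c["R"]=R; c["t"]=np.array(c["tvec"],float).reshape(3)
    v,u=np.mgrid[0:480,0:640]; z=c["z_map"]; K=np.array(c["K"])
    P=np.stack([(u-K[0,2])/K[0,0]*z,(v-K[1,2])/K[1,1]*z,z],-1)
    c["P"]=(P-c["t"])@R; c["P"][z==0]=np.nan
    return c
E
python3 - <<'E'
from h import *
for n in("scene","top"):
    c=cam(n); cv2.imwrite(f"pics/{n}0.png",c["img"]); np.savez(f"{n}0.npz",img=c["img"],P=c["P"],K=c["K"],R=c["R"],t=c["t"]); print(n,-c["R"].T@c["t"],np.isnan(c["P"]).mean())
s=r.sense();print(s["time"],s["position"],s["ee_rot"],s["width"],s["wrist_force"])
E
```

```text
scene [ 0.94857498 -0.5592111   0.88482069] 0.0038704427083333334
top [0.33710829 0.0034528  1.61221691] 0.004156901041666667
0.1 [ 0.17977802 -0.65006228  0.22158235] [-3.11129939e+00 -4.22349329e-01  4.76611500e-04] 0.9953364410444855 [-0.09447442 -0.03836082 -0.49134148]
```

View pics/scene0.png

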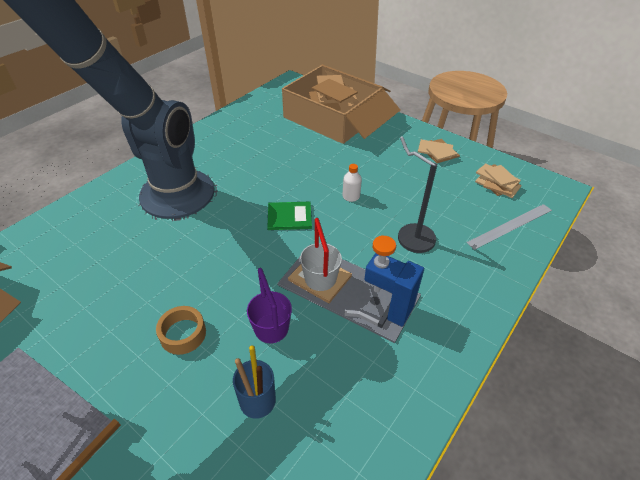

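View pics/top0.png

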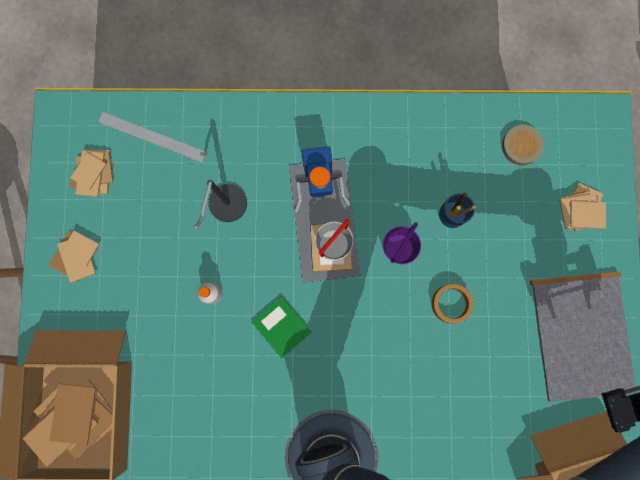

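The scene picture shows the pail with its red handle on the brown card at about (320,265), the punch's orange plunger head at (384,245), the stand's base at (417,237) and its hook tip at (404,140). In the top view, the bar runs (320,254)–(349,222), the plunger is at (319,177), and the hook runs from (210,184) to its tip at (197,226). The purple pail is at (402,245).

```bash
cat > m.py <<'E'
from h import *
import sys
def hsvmask(img,lo,hi): return cv2.inRange(cv2.cvtColor(img,cv2.COLOR_BGR2HSV),lo,hi)>0
def line(p):
    m=np.median(p,0); u,s,v=np.linalg.svd(p-p.mean(0)); return p.mean(0),v[0]
def pailbar(c):
    img,P=c["img"],c["P"]
    m=(hsvmask(img,(0,150,60),(6,255,255))|hsvmask(img,(174,150,60),(180,255,255)))
    m&=np.isfinite(P[...,2])
    p=P[m]; return p
if __name__=="__main__":
  for n in("top","scene"):
    c=dict(np.load(n+"0.npz")); img,P=c["img"],c["P"]; print("==",n)
    p=pailbar(c); p=p[(p[:,2]>.1)&(p[:,0]>.3)]; zt=np.percentile(p[:,2],95); b=p[p[:,2]>zt-.012]
    mu,d=line(b[:,:2]); t=(b[:,:2]-mu)@d; print("bar",len(b),"ztop",zt,"mid",mu+d*(t.min()+t.max())/2,"len",np.ptp(t),"ang",np.degrees(np.arctan2(d[1],d[0])))
    m=hsvmask(img,(5,200,150),(14,255,255))&(P[...,2]>.18)&(P[...,2]<.23)
    q=P[m]; print("plunger",m.sum(),(q.min(0)+q.max(0))/2,q.mean(0),np.ptp(q,axis=0))
    # hook: anything thin above z .2 with y>.15 
    m=(P[...,2]>.215)&(P[...,2]<.3)&(P[...,1]>.12)&(P[...,1]<.5)&(P[...,0]>.45)&(P[...,0]<.9)
    q=P[m]; print("hook",len(q))
    o=np.argsort(q[:,0]); print(np.round(q[o][::max(1,len(q)//25)],3).tolist())
    # card: brown near bed
    m=hsvmask(img,(8,60,80),(22,200,255))&(P[...,2]>.012)&(P[...,2]<.03)&(abs(P[...,1])<.2)&(P[...,0]>.4)&(P[...,0]<.8)
    q=P[m]; print("card",len(q),q.min(0),q.max(0)); print(cv2.minAreaRect(q[:,:2].astype(np.float32)))
    # bed: low saturation near z 8mm
    hs=cv2.cvtColor(img,cv2.COLOR_BGR2HSV)
    m=(hs[...,1]<60)&(abs(P[...,2]-.009)<.006)&(abs(P[...,1])<.2)&(P[...,0]>.4)&(P[...,0]<.85)
    m=cv2.morphologyEx(m.astype(np.uint8),cv2.MORPH_OPEN,np.ones((3,3)))>0
    q=P[m]; print("bed",len(q),cv2.minAreaRect(q[:,:2].astype(np.float32)))
    m=hsvmask(img,(105,120,40),(125,255,255))&(P[...,2]>.135)&(P[...,2]<.155)&(abs(P[...,1])<.12)
    q=P[m]; print("headarm",len(q),cv2.minAreaRect(q[:,:2].astype(np.float32)) if len(q) else 0)
    m=(P[...,2]>.009)&(P[...,2]<.016)&(P[...,1]>.12)&(P[...,1]<.4)&(P[...,0]>.5)&(P[...,0]<.8)&(hs[...,1]<90)
    q=P[m]; print("standbase",len(q),cv2.minEnclosingCircle(q[:,:2].astype(np.float32)) if len(q) else 0)
E
python3 m.py
```

```text
== top
bar 158 ztop 0.17984754870919664 mid [ 0.56115915 -0.01875782] len 0.17226151561030487 ang 149.07202697152317
plunger 309 [0.66588891 0.03150162 0.20463342] [0.66489867 0.03187629 0.20553008] [0.04528901 0.04387314 0.02080068]
hook 217
[[0.535, 0.298, 0.268], [0.539, 0.302, 0.268], [0.545, 0.3, 0.261], [0.549, 0.294, 0.249], [0.553, 0.301, 0.248], [0.559, 0.293, 0.245], [0.564, 0.292, 0.239], [0.569, 0.295, 0.236], [0.574, 0.293, 0.247], [0.577, 0.29, 0.252], [0.582, 0.29, 0.25], [0.587, 0.291, 0.249], [0.592, 0.285, 0.246], [0.597, 0.285, 0.246], [0.601, 0.285, 0.246], [0.605, 0.28, 0.247], [0.611, 0.282, 0.251], [0.615, 0.281, 0.255], [0.621, 0.278, 0.249], [0.626, 0.283, 0.248], [0.63, 0.274, 0.247], [0.634, 0.275, 0.22], [0.635, 0.277, 0.245], [0.637, 0.274, 0.248], [0.639, 0.27, 0.248], [0.641, 0.274, 0.25], [0.643, 0.281, 0.25], [0.647, 0.273, 0.244]]
card 535 [ 0.46166507 -0.04684098  0.01203497] [0.5831182  0.05646091 0.02991494]
((0.5242266654968262, 0.005339670926332474), (0.12061911076307297, 0.09955793619155884), 3.1018149852752686)
bed 2610 ((0.596060574054718, 0.
[... 965 characters left out ...]
0.276, 0.248], [0.64, 0.267, 0.226], [0.641, 0.267, 0.247], [0.643, 0.269, 0.22], [0.644, 0.272, 0.245], [0.645, 0.273, 0.248], [0.647, 0.269, 0.24], [0.648, 0.269, 0.223], [0.649, 0.273, 0.244]]
card 675 [ 0.46787196 -0.05109932  0.01215852] [0.58948572 0.05764171 0.02570646]
((0.526444137096405, 0.0027956627309322357), (0.12145482748746872, 0.10337785631418228), 3.26072096824646)
bed 2979 ((0.5977221131324768, 0.021401919424533844), (0.31049227714538574, 0.15385960042476654), 7.355650901794434)
headarm 1079 ((0.6979632377624512, 0.031995534896850586), (0.10977935791015625, 0.0728209838271141), 7.388415813446045)
standbase 708 ((0.6402684450149536, 0.27306801080703735), 0.05233323574066162)
```

```bash
cat > b.py <<'E'
from m import *
def ray(c,uv,z):
    K,R,t=c["K"],c["R"],c["t"]; C=-R.T@t; d=(np.c_[uv,np.ones(len(uv))]@np.linalg.inv(K).T)@R
    return C+d*((z-C[2])/d[:,2])[:,None]
def bar(c,z,near=None,name=""):
    P=c["P"]; img=c["img"]
    m=(hsvmask(img,(0,170,50),(4,255,255))|hsvmask(img,(174,170,50),(180,255,255)))
    m&=(abs(P[...,2]-z-.003)<.009)
    if near is not None: m&=(np.hypot(P[...,0]-near[0],P[...,1]-near[1])<.09)
    v,u=np.nonzero(m); q=ray(c,np.c_[u,v].astype(float),z)[:,:2]
    mu,d=line(q); t=(q-mu)@d; lo,hi=np.percentile(t,[1,99])
    print(name,len(q),"ray mid",np.round(mu+d*(lo+hi)/2,4),"len",round(hi-lo,4),"ang",round(np.degrees(np.arctan2(d[1],d[0]))%180,1),"depth z top",np.round(np.percentile(P[m][:,2],[50,90]),4))
if __name__=="__main__":
  for n in("top","scene"):
    c=dict(np.load(n+"0.npz")); bar(c,.170,(.54,0),n)
    P=c["P"]
    m=(P[...,2]>.225)&(P[...,2]<.275)&(P[...,1]>.2)&(P[...,1]<.36)&(P[...,0]>.5)&(P[...,0]<.7)
    q=P[m][:,:2]; mu,d=line(q); t=(q-mu)@d; print("hook ends",mu+d*t.min(),mu+d*t.max(),np.degrees(np.arctan2(d[1],d[0])),np.ptp(t))
    hs=cv2.cvtColor(c["img"],cv2.COLOR_BGR2HSV)
    m=(P[...,2]>.007)&(P[...,2]<.018)&(np.hypot(P[...,0]-.64,P[...,1]-.272)<.07)&(hs[...,2]<75)&(hs[...,1]<120)
    q=P[m]; print("base",len(q),cv2.minEnclosingCircle(q[:,:2].astype(np.float32)))
    m=(P[...,2]>.05)&(P[...,2]<.2)&(np.hypot(P[...,0]-.64,P[...,1]-.272)<.05); q=P[m]; print("post",len(q),np.median(q,0))
    m=(P[...,2]>.08)&(P[...,2]<.13)&(np.hypot(P[...,0]-.45,P[...,1]-.28)<.12); q=P[m]; print("glue",len(q),np.median(q,0))
E
python3 b.py
```

```text
top 145 ray mid [ 0.531  -0.0021] len 0.0999 ang 140.1 depth z top [0.1744 0.1784]
hook ends [0.64681057 0.27291665] [0.53501375 0.30018289] 166.2936605265834 0.1150737927432142
base 809 ((0.6396594643592834, 0.2732848823070526), 0.049777302891016006)
post 95 [0.63616967 0.27105773 0.12818284]
glue 186 [0.4030532  0.30650164 0.09300502]
scene 148 ray mid [ 0.5336 -0.0049] len 0.1086 ang 140.2 depth z top [0.1747 0.1766]
hook ends [0.53738839 0.29692982] [0.6487949  0.26900136] -14.073426715954374 0.11485386314036186
base 167 ((0.6424148678779602, 0.2709372341632843), 0.04951976239681244)
post 267 [0.6440566  0.26852067 0.13045221]
glue 148 [0.41041352 0.29967424 0.09573574]
```

Request:
{"name": "move_arm", "arguments": {
  "series": [
    {"fingers": 1, "x": 0.6, "y": 0.95, "z": 0.1, "spin": 0.6},
    {"fingers": 1, "x": 0.6, "y": 0.95, "z": 0.1, "spin": 0.6},
    {"fingers": 1, "x": 0.6, "y": 0.95, "z": 0.1, "spin": 0.6},
    {"fingers": 1, "x": 0.6, "y": 0.95, "z": 0.1, "spin": 0.6},
    {"fingers": 1, "x": 0.6, "y": 0.95, "z": 0.1, "spin": 0.6},
    {"fingers": 1, "x": 0.6, "y": 0.95, "z": 0.1, "spin": 0.6},
    {"fingers": 1, "x": 0.6, "y": 0.95, "z": 0.1, "spin": 0.6},
    {"fingers": 1, "x": 0.6, "y": 0.95, "z": 0.1, "spin": 0.6},
    {"fingers": 1, "x": 0.6, "y": 0.95, "z": 0.1, "spin": 0.6},
    {"fingers": 1, "x": 0.6, "y": 0.95, "z": 0.1, "spin": 0.6},
    {"fingers": 1, "x": 0.6, "y": 0.95, "z": 0.1, "spin": 0.6},
    {"fingers": 1, "x": 0.6, "y": 0.95, "z": 0.1, "spin": 0.6}
  ]
}}

```text
time: 1.3
position: [0.3602, -0.3644, 0.2524]
ee_rot: [-2.449, -1.967, 0.0]
wrist_force: [1.1, -0.8, -0.7]
width: 1.003
grip_force: 0.0
```

Request:
{"name": "move_arm", "arguments": {
  "series": [
    {"fingers": 1, "x": 0.5, "y": 0.95, "z": 0, "spin": 0.6},
    {"fingers": 1, "x": 0.5, "y": 0.95, "z": 0, "spin": 0.6},
    {"fingers": 1, "x": 0.5, "y": 0.95, "z": 0, "spin": 0.6},
    {"fingers": 1, "x": 0.5, "y": 0.95, "z": 0, "spin": 0.6},
    {"fingers": 1, "x": 0.5, "y": 0.95, "z": 0, "spin": 0.6},
    {"fingers": 1, "x": 0.5, "y": 0.95, "z": 0, "spin": 0.6},
    {"fingers": 1, "x": 0.5, "y": 0.95, "z": 0, "spin": 0.6},
    {"fingers": 1, "x": 0.5, "y": 0.95, "z": 0, "spin": 0.6},
    {"fingers": 1, "x": 0.5, "y": 0.95, "z": 0, "spin": 0.6},
    {"fingers": 1, "x": 0.5, "y": 0.95, "z": 0, "spin": 0.6},
    {"fingers": 1, "x": 0.5, "y": 0.95, "z": 0, "spin": 0.6},
    {"fingers": 1, "x": 0.5, "y": 0.95, "z": 0, "spin": 0.6}
  ]
}}

```text
time: 2.5
position: [0.5103, -0.0793, 0.2524]
ee_rot: [-1.087, -2.947, 0.0]
wrist_force: [0.7, -0.1, 0.2]
width: 1.002
grip_force: 0.0
```

Request:
{"name": "move_arm", "arguments": {
  "series": [
    {"fingers": 1, "x": 0.1, "y": 0.95, "z": 0, "spin": 0},
    {"fingers": 1, "x": 0.1, "y": 0.95, "z": 0, "spin": 0},
    {"fingers": 1, "x": 0, "y": 0.95, "z": 0, "spin": 0},
    {"fingers": 1, "x": 0, "y": 0, "z": 0, "spin": 0},
    {"fingers": 1, "x": 0, "y": 0, "z": 0, "spin": 0},
    {"fingers": 1, "x": 0, "y": 0, "z": 0, "spin": 0}
  ]
}}

```text
time: 3.1
position: [0.5149, -0.0107, 0.2523]
ee_rot: [-1.097, -2.944, 0.001]
wrist_force: [0.6, -0.4, 0.5]
width: 1.003
grip_force: 0.0
```

```bash
cat > st.py <<'E'
from h import *
def st():
    s=r.sense(); R,_=cv2.Rodrigues(np.array(s["ee_rot"]))
    print("t",round(s["time"],2),"pos",np.round(s["position"],4),"yaw_y",round(np.degrees(np.arctan2(R[1,1],R[0,1])),2),"tilt",np.round(R[:,2],3),"F",np.round(s["wrist_force"],1),"w",round(s["width"],3),"g",round(s["grip_force"],1),"q",np.round(s["joint_pos"],2)); return s
def go(p,yaw):
    s=st(); R,_=cv2.Rodrigues(np.array(s["ee_rot"])); y=np.degrees(np.arctan2(R[1,1],R[0,1]))
    print("units",np.round((np.array(p)-s["position"])/.025,2),"spin",round(np.radians((yaw-y+180)%360-180)/.15,2))
E
python3 -c "
from st import *
go([.5151,.0106,.151],50.2)"
```

```text
t 3.1 pos [ 0.5149 -0.0107  0.2523] yaw_y 49.14 tilt [-0.    -0.001 -1.   ] F [ 0.6 -0.4  0.5] w 1.003 g 0.0 q [ 0.58  0.26 -0.77  1.84  0.2   1.12  0.6 ]
units [ 0.01  0.85 -4.05] spin 0.12
```

Request:
{"name": "move_arm", "arguments": {
  "series": [
    {"fingers": 1, "x": 0, "y": 0.85, "z": 0, "spin": 0.12},
    {"fingers": 1, "x": 0, "y": 0, "z": -0.8, "spin": 0},
    {"fingers": 1, "x": 0, "y": 0, "z": -0.8, "spin": 0},
    {"fingers": 1, "x": 0, "y": 0, "z": -0.8, "spin": 0},
    {"fingers": 1, "x": 0, "y": 0, "z": -0.8, "spin": 0},
    {"fingers": 1, "x": 0, "y": 0, "z": -0.85, "spin": 0},
    {"fingers": 1, "x": 0, "y": 0, "z": 0, "spin": 0},
    {"fingers": 1, "x": 0, "y": 0, "z": 0, "spin": 0}
  ]
}}

```text
time: 3.9
position: [0.5151, 0.0111, 0.1515]
ee_rot: [-1.07, -2.953, 0.0]
wrist_force: [-0.3, 0.8, 0.9]
width: 1.002
grip_force: 0.0
```

Request:
{"name": "move_arm", "arguments": {
  "series": [
    {"fingers": 0},
    {"fingers": 0},
    {"fingers": 0},
    {"fingers": 0},
    {"fingers": 0},
    {"fingers": 0},
    {"fingers": 0},
    {"fingers": 0},
    {"fingers": 0},
    {"fingers": 0},
    {"fingers": 0},
    {"fingers": 0}
  ]
}}

```text
$.series[0]: bad value
```

Request:
{"name": "move_arm", "arguments": {
  "series": [
    {"fingers": 0, "x": 0, "y": 0, "z": 0, "spin": 0},
    {"fingers": 0, "x": 0, "y": 0, "z": 0, "spin": 0},
    {"fingers": 0, "x": 0, "y": 0, "z": 0, "spin": 0},
    {"fingers": 0, "x": 0, "y": 0, "z": 0, "spin": 0},
    {"fingers": 0, "x": 0, "y": 0, "z": 0, "spin": 0},
    {"fingers": 0, "x": 0, "y": 0, "z": 0, "spin": 0},
    {"fingers": 0, "x": 0, "y": 0, "z": 0, "spin": 0},
    {"fingers": 0, "x": 0, "y": 0, "z": 0, "spin": 0},
    {"fingers": 0, "x": 0, "y": 0, "z": 0, "spin": 0},
    {"fingers": 0, "x": 0, "y": 0, "z": 0, "spin": 0}
  ]
}}

```text
time: 4.9
position: [0.5149, 0.0119, 0.1513]
ee_rot: [-1.068, -2.954, -0.0]
wrist_force: [-0.2, -0.1, -0.3]
width: 0.169
grip_force: 0.0
```

Request:
{"name": "move_arm", "arguments": {
  "series": [
    {"fingers": 0, "x": 0, "y": 0, "z": 0, "spin": 0},
    {"fingers": 0, "x": 0, "y": 0, "z": 0, "spin": 0},
    {"fingers": 0, "x": 0, "y": 0, "z": 0, "spin": 0},
    {"fingers": 0, "x": 0, "y": 0, "z": 0, "spin": 0}
  ]
}}

```text
time: 5.3
position: [0.5149, 0.0118, 0.1513]
ee_rot: [-1.068, -2.954, 0.0]
wrist_force: [-1.0, -0.1, 0.7]
width: 0.106
grip_force: 30.0
```

Request:
{"name": "move_arm", "arguments": {
  "series": [
    {"fingers": 0, "x": 0, "y": 0, "z": 0.4, "spin": 0},
    {"fingers": 0, "x": 0, "y": 0, "z": 0.4, "spin": 0},
    {"fingers": 0, "x": 0, "y": 0, "z": 0.4, "spin": 0},
    {"fingers": 0, "x": 0, "y": 0, "z": 0, "spin": 0}
  ]
}}

```text
time: 5.7
position: [0.5163, 0.0122, 0.1833]
ee_rot: [1.067, 2.951, 0.002]
wrist_force: [-1.3, -0.5, -0.8]
width: 0.101
grip_force: 30.0
```

Run:
```python
from b import *; from st import *
s=st(); p=s["position"]
for n in("top","scene"):
    c=cam(n); bar(c,p[2]+.019,(.532,-.003),n); cv2.imwrite(f"pics/{n}1.png",c["img"])
    if n=="scene": cv2.imwrite("pics/g1.png",cv2.resize(c["img"][170:340,220:450],None,fx=3,fy=3))
```

```text
t 5.7 pos [0.5163 0.0122 0.1833] yaw_y 50.24 tilt [ 0.004 -0.    -1.   ] F [-1.3 -0.5 -0.8] w 0.101 g 30.0 q [ 0.51  0.34 -0.76  1.92  0.28  0.98  0.5 ]
  return _methods._mean(a, axis=axis, dtype=dtype,
  ret = um.true_divide(
m.py:5: RuntimeWarning: Mean of empty slice.
  m=np.median(p,0); u,s,v=np.linalg.svd(p-p.mean(0)); return p.mean(0),v[0]
Traceback (most recent call last):
  File "b.py", line 11, in bar
    mu,d=line(q); t=(q-mu)@d; lo,hi=np.percentile(t,[1,99])
                                    ~~~~~~~~~~~~~^^^^^^^^^^
IndexError: index -1 is out of bounds for axis 0 with size 0
```

```bash
cat > look.py <<'E'
from b import *; from st import *
import sys
s=st(); c=cam("scene"); u0,v0,u1,v1=map(int,sys.argv[2:6])
cv2.imwrite(sys.argv[1],cv2.resize(c["img"][v0:v1,u0:u1],None,fx=3,fy=3,interpolation=cv2.INTER_CUBIC))
P=c["P"]; m=(hsvmask(c["img"],(0,170,50),(4,255,255))|hsvmask(c["img"],(174,170,50),(180,255,255)))&(P[...,0]>.4)&(P[...,2]>.1)
R,_=cv2.Rodrigues(np.array(s["ee_rot"])); q=(P[m]-s["position"])@R   # tool frame
print("red pts in tool frame (x along bar, y close, z down)",len(q)); print(np.round(np.percentile(q,[1,25,50,75,99],axis=0),3))
E
python3 look.py pics/g1.png 230 150 450 340
```

```text
t 5.75 pos [0.5157 0.012  0.1825] yaw_y 50.24 tilt [ 0.002 -0.    -1.   ] F [-0.8  1.8 -1.2] w 0.102 g 30.0 q [ 0.51  0.34 -0.76  1.92  0.28  0.98  0.5 ]
red pts in tool frame (x along bar, y close, z down) 248
[[-0.077 -0.005 -0.026]
 [-0.073 -0.003 -0.023]
 [-0.056 -0.001 -0.017]
 [-0.012  0.001  0.032]
 [ 0.022  0.004  0.061]]
```

View pics/g1.png

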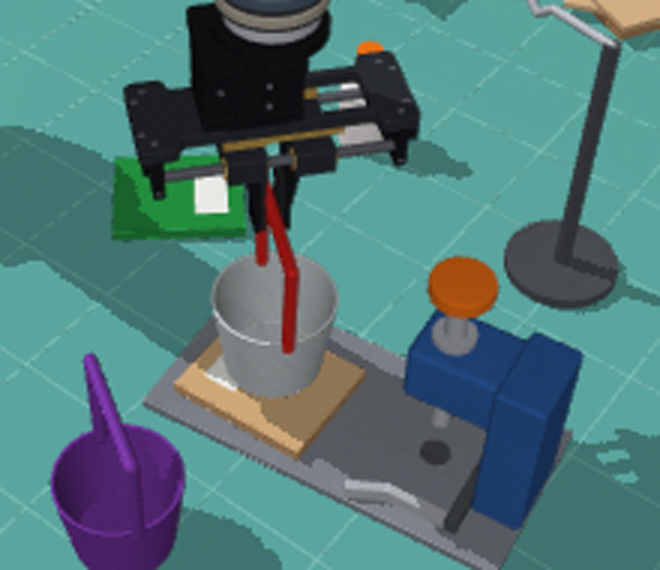

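The pail is lifted a little and held by the near end of its red bar, at about (270,195) in the crop. It hangs upright, clear of the card.

Request:
{"name": "move_arm", "arguments": {
  "series": [
    {"fingers": 0, "x": 0, "y": 0, "z": 0.6, "spin": 0},
    {"fingers": 0, "x": 0, "y": 0, "z": 0.9, "spin": 0},
    {"fingers": 0, "x": 0, "y": 0, "z": 0.9, "spin": 0},
    {"fingers": 0, "x": 0, "y": 0, "z": 0.7, "spin": 0},
    {"fingers": 0, "x": 0, "y": 0, "z": 0.4, "spin": 0}
  ]
}}

```text
time: 6.3
position: [0.5156, 0.0122, 0.271]
ee_rot: [1.067, 2.952, 0.001]
wrist_force: [-0.7, 0.2, -2.2]
width: 0.102
grip_force: 30.0
```

Request:
{"name": "move_arm", "arguments": {
  "series": [
    {"fingers": 0, "x": -0.15, "y": 0.4, "z": 0, "spin": -0.4},
    {"fingers": 0, "x": -0.15, "y": 0.8, "z": 0, "spin": -0.6},
    {"fingers": 0, "x": -0.15, "y": 0.8, "z": 0, "spin": -0.65},
    {"fingers": 0, "x": -0.15, "y": 0.8, "z": 0, "spin": -0.65},
    {"fingers": 0, "x": -0.15, "y": 0.8, "z": 0, "spin": -0.65},
    {"fingers": 0, "x": -0.15, "y": 0.8, "z": 0, "spin": -0.65},
    {"fingers": 0, "x": -0.15, "y": 0.8, "z": 0, "spin": -0.65},
    {"fingers": 0, "x": -0.15, "y": 0.8, "z": 0, "spin": -0.65},
    {"fingers": 0, "x": -0.15, "y": 0.8, "z": 0, "spin": -0.65},
    {"fingers": 0, "x": -0.15, "y": 0.8, "z": 0, "spin": -0.65},
    {"fingers": 0, "x": -0.15, "y": 0.8, "z": 0, "spin": -0.65},
    {"fingers": 0, "x": -0.15, "y": 0.8, "z": 0, "spin": -0.6}
  ]
}}

```text
time: 7.5
position: [0.4695, 0.2426, 0.2687]
ee_rot: [-2.475, -1.934, 0.001]
wrist_force: [-0.0, 1.0, -1.4]
width: 0.107
grip_force: 30.0
```

Request:
{"name": "move_arm", "arguments": {
  "series": [
    {"fingers": 0, "x": 0.1, "y": 0.8, "z": 0, "spin": 0},
    {"fingers": 0, "x": 0.1, "y": 0.8, "z": 0, "spin": 0},
    {"fingers": 0, "x": 0.1, "y": 0.8, "z": 0, "spin": 0},
    {"fingers": 0, "x": 0.1, "y": 0.7, "z": 0, "spin": 0},
    {"fingers": 0, "x": 0.1, "y": 0.4, "z": 0, "spin": 0},
    {"fingers": 0, "x": 0, "y": 0.2, "z": 0, "spin": 0},
    {"fingers": 0, "x": 0, "y": 0, "z": 0, "spin": 0},
    {"fingers": 0, "x": 0, "y": 0, "z": 0, "spin": 0}
  ]
}}

```text
time: 8.3
position: [0.4825, 0.3335, 0.2687]
ee_rot: [2.472, 1.937, -0.001]
wrist_force: [0.2, -0.5, -2.2]
width: 0.102
grip_force: 30.0
```

```bash
python3 look.py pics/g2.png 270 100 490 290; python3 -c "
from st import *
go([.4915,.3337,.269],-13.9)"
```

```text
t 8.3 pos [0.4825 0.3335 0.2687] yaw_y -13.82 tilt [-0.    -0.001 -1.   ] F [ 0.2 -0.5 -2.2] w 0.102 g 30.0 q [-0.13  0.37 -0.72  1.66  0.26  1.21 -1.15]
red pts in tool frame (x along bar, y close, z down) 263
[[-0.077 -0.006 -0.027]
 [-0.072  0.    -0.022]
 [-0.049  0.002 -0.001]
 [ 0.015  0.004  0.032]
 [ 0.023  0.013  0.062]]
t 8.35 pos [0.4826 0.3334 0.2688] yaw_y -13.84 tilt [ 0.    -0.001 -1.   ] F [-0.1  0.1 -1.4] w 0.103 g 30.0 q [-0.13  0.37 -0.72  1.66  0.26  1.21 -1.15]
units [0.35 0.01 0.01] spin -0.01
```

View pics/g2.png

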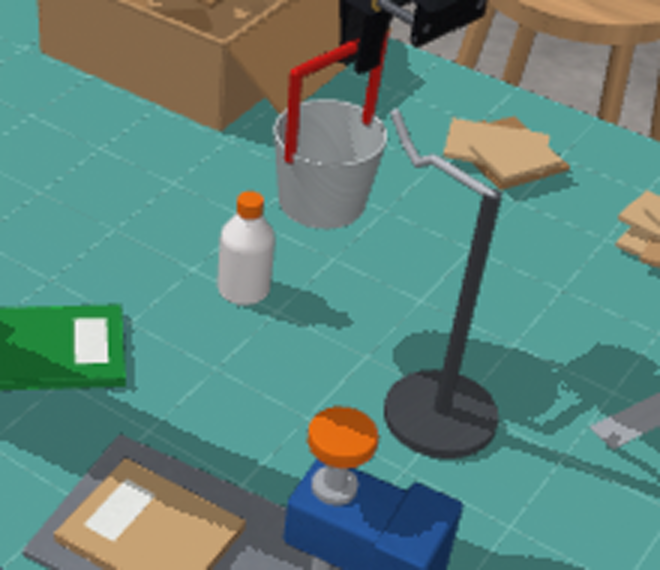

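The pail hangs upright at crop (330,165), on the hook's tip side (tip at (397,115)), with the gap facing the hook.

Request:
{"name": "move_arm", "arguments": {
  "series": [
    {"fingers": 0, "x": 0.4, "y": -0.08, "z": 0, "spin": 0},
    {"fingers": 0, "x": 0.6, "y": -0.13, "z": 0, "spin": 0},
    {"fingers": 0, "x": 0.6, "y": -0.13, "z": 0, "spin": 0},
    {"fingers": 0, "x": 0.6, "y": -0.13, "z": 0, "spin": 0},
    {"fingers": 0, "x": 0.6, "y": -0.13, "z": 0, "spin": 0},
    {"fingers": 0, "x": 0.5, "y": -0.1, "z": 0, "spin": 0},
    {"fingers": 0, "x": 0.36, "y": -0.06, "z": 0, "spin": 0},
    {"fingers": 0, "x": 0, "y": 0, "z": 0, "spin": 0},
    {"fingers": 0, "x": 0, "y": 0, "z": 0, "spin": 0}
  ]
}}

```text
time: 9.25
position: [0.5735, 0.3158, 0.2687]
ee_rot: [-2.471, -1.939, 0.001]
wrist_force: [0.0, 0.5, -1.2]
width: 0.105
grip_force: 30.0
```

```bash
python3 look.py pics/g3.png 330 90 490 230; python3 -c "
from st import *
go([.5742,.3143,.226],-13.9)"
```

```text
t 9.25 pos [0.5735 0.3158 0.2687] yaw_y -13.74 tilt [-0.001  0.    -1.   ] F [ 0.   0.5 -1.2] w 0.105 g 30.0 q [-0.11  0.49 -0.67  1.5   0.31  1.27 -1.06]
red pts in tool frame (x along bar, y close, z down) 250
[[-0.077 -0.007 -0.025]
 [-0.073  0.    -0.022]
 [-0.056  0.002  0.003]
 [-0.01   0.004  0.031]
 [ 0.022  0.007  0.061]]
t 9.3 pos [0.5731 0.316  0.2688] yaw_y -13.71 tilt [-0.001  0.    -1.   ] F [-0.5  0.1 -1.1] w 0.103 g 30.0 q [-0.11  0.48 -0.68  1.5   0.31  1.27 -1.06]
units [ 0.04 -0.07 -1.71] spin -0.02
```

View pics/g3.png

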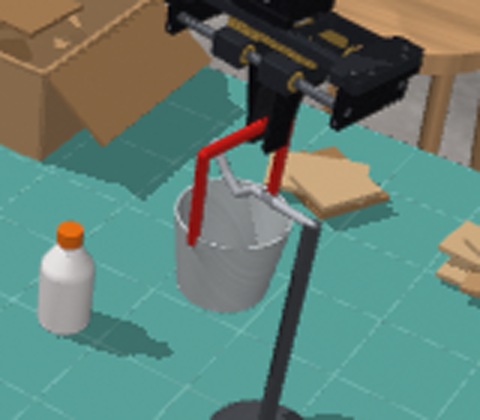

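The hook's trough at crop (237,190) now lies under the middle of the bar, between bar and rim.

Request:
{"name": "move_arm", "arguments": {
  "series": [
    {"fingers": 0, "x": 0.04, "y": -0.06, "z": -0.3, "spin": 0},
    {"fingers": 0, "x": 0, "y": 0, "z": -0.4, "spin": 0},
    {"fingers": 0, "x": 0, "y": 0, "z": -0.4, "spin": 0},
    {"fingers": 0, "x": 0, "y": 0, "z": -0.3, "spin": 0},
    {"fingers": 0, "x": 0, "y": 0, "z": -0.15, "spin": 0},
    {"fingers": 0, "x": 0, "y": 0, "z": -0.08, "spin": 0},
    {"fingers": 0, "x": 0, "y": 0, "z": 0, "spin": 0},
    {"fingers": 0, "x": 0, "y": 0, "z": 0, "spin": 0}
  ]
}}

```text
time: 10.1
position: [0.5752, 0.3142, 0.2284]
ee_rot: [2.472, 1.939, 0.001]
wrist_force: [-0.8, -0.6, -1.6]
width: 0.1
grip_force: 30.0
```

Request:
{"name": "move_arm", "arguments": {
  "series": [
    {"fingers": 0, "x": 0, "y": 0, "z": -0.06, "spin": 0},
    {"fingers": 0, "x": 0, "y": 0, "z": -0.04, "spin": 0},
    {"fingers": 0, "x": 0, "y": 0, "z": 0, "spin": 0}
  ]
}}

```text
time: 10.4
position: [0.575, 0.314, 0.2258]
ee_rot: [2.472, 1.939, 0.001]
wrist_force: [-0.2, -0.1, -0.2]
width: 0.103
grip_force: 30.0
```

```bash
python3 look.py pics/g4.png 330 90 490 230;for i in 1 2 3; do python3 -c "
from st import *
cam('top'); st()"; done
```

```text
t 10.4 pos [0.575  0.314  0.2258] yaw_y -13.78 tilt [ 0.  0. -1.] F [-0.2 -0.1 -0.2] w 0.103 g 30.0 q [-0.11  0.52 -0.66  1.55  0.33  1.19 -1.08]
red pts in tool frame (x along bar, y close, z down) 221
[[-0.077 -0.005 -0.026]
 [-0.073  0.    -0.022]
 [-0.061  0.002 -0.003]
 [-0.014  0.004  0.035]
 [ 0.022  0.006  0.062]]
t 10.5 pos [0.575  0.314  0.2258] yaw_y -13.78 tilt [ 0.  0. -1.] F [ 0.1  0.1 -0.5] w 0.101 g 30.0 q [-0.11  0.52 -0.66  1.55  0.33  1.19 -1.08]
t 10.55 pos [0.575  0.3141 0.2258] yaw_y -13.77 tilt [ 0.  0. -1.] F [-0.4  0.1 -0.5] w 0.106 g 30.0 q [-0.11  0.52 -0.66  1.55  0.33  1.19 -1.08]
t 10.6 pos [0.575  0.3141 0.2258] yaw_y -13.77 tilt [ 0.  0. -1.] F [-0.2  0.2 -0.6] w 0.106 g 30.0 q [-0.11  0.52 -0.66  1.55  0.33  1.19 -1.08]
```

View pics/g4.png

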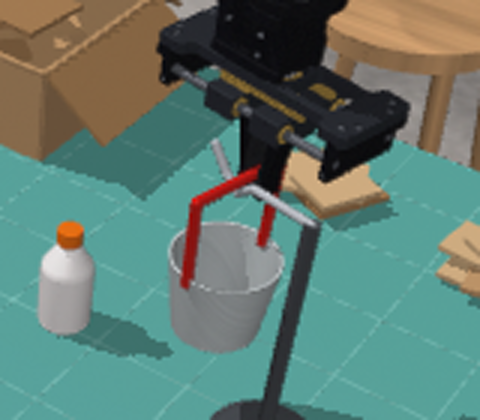

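The bar now lies in the V of the hook at crop (245,185), and the wrist no longer carries the pail's weight, so it is safe to let go.

Request:
{"name": "move_arm", "arguments": {
  "series": [
    {"fingers": 0.5, "x": 0, "y": 0, "z": 0, "spin": 0},
    {"fingers": 0.5, "x": 0, "y": 0, "z": 0, "spin": 0},
    {"fingers": 0.5, "x": 0, "y": 0, "z": 0, "spin": 0},
    {"fingers": 0.5, "x": 0, "y": 0, "z": 0, "spin": 0},
    {"fingers": 0.5, "x": 0, "y": 0, "z": 0, "spin": 0},
    {"fingers": 0.5, "x": 0, "y": 0, "z": 0, "spin": 0},
    {"fingers": 0.5, "x": 0, "y": 0, "z": 0, "spin": 0},
    {"fingers": 0.5, "x": 0, "y": 0, "z": 0, "spin": 0}
  ]
}}

```text
time: 11.4
position: [0.575, 0.3139, 0.2256]
ee_rot: [2.472, 1.939, 0.0]
wrist_force: [-1.1, -0.4, 0.4]
width: 0.497
grip_force: 0.0
```

Request:
{"name": "move_arm", "arguments": {
  "series": [
    {"fingers": 0.5, "x": 0, "y": 0, "z": 0.4, "spin": 0},
    {"fingers": 0.5, "x": 0, "y": 0, "z": 0.6, "spin": 0},
    {"fingers": 0.5, "x": 0, "y": 0, "z": 0.8, "spin": 0},
    {"fingers": 0.5, "x": 0, "y": 0, "z": 0.8, "spin": 0},
    {"fingers": 0.5, "x": 0, "y": 0, "z": 0.4, "spin": 0},
    {"fingers": 0.5, "x": 0, "y": 0, "z": 0, "spin": 0},
    {"fingers": 0.5, "x": 0, "y": 0, "z": 0, "spin": 0}
  ]
}}

```text
time: 12.1
position: [0.5748, 0.3137, 0.3004]
ee_rot: [2.472, 1.939, -0.0]
wrist_force: [0.3, 0.0, -0.8]
width: 0.503
grip_force: 0.0
```

Run:
```python
from b import *; from st import *
st()
for n in("scene","top"):
    c=cam(n); P=c["P"]; img=c["img"]
    m=(hsvmask(img,(0,170,50),(4,255,255))|hsvmask(img,(174,170,50),(180,255,255)))&(P[...,0]>.4)&(P[...,2]>.1)
    q=P[m]; print(n,len(q), "ztop",np.percentile(q[:,2],97) if len(q) else 0)
    if len(q): b=q[q[:,2]>np.percentile(q[:,2],97)-.012]; print(b.min(0),b.max(0),b.mean(0))
    m=hsvmask(img,(8,60,80),(22,200,255))&(P[...,2]>.012)&(P[...,2]<.03)&(abs(P[...,1])<.2)&(P[...,0]>.4)&(P[...,0]<.8)
    q=P[m]; m2=(cv2.cvtColor(img,cv2.COLOR_BGR2HSV)[...,1]<40)&(abs(P[...,2]-.02)<.006)&(P[...,0]>.45)&(P[...,0]<.6)&(abs(P[...,1])<.06)
    print("card",cv2.minAreaRect(q[:,:2].astype(np.float32)),q[:,:2].min(0))
    cv2.imwrite(f"pics/{n}5.png",img)
    if n=="scene": cv2.imwrite("pics/g5.png",cv2.resize(img[90:310,270:490],None,fx=2.6,fy=2.6))
```

```text
t 12.1 pos [0.5748 0.3137 0.3004] yaw_y -13.78 tilt [ 0. -0. -1.] F [ 0.3  0.  -0.8] w 0.503 g 0.0 q [-0.1   0.47 -0.68  1.45  0.3   1.33 -1.04]
scene 274 ztop 0.25116917070361555
[0.55399386 0.23774196 0.23964761] [0.58480725 0.33951343 0.25198117] [0.5705491  0.28706079 0.24782913]
card ((0.5262131690979004, 0.0025608986616134644), (0.12160736322402954, 0.10253512859344482), 3.4401910305023193) [ 0.46405527 -0.05148823]
top 10 ztop 0.2509922192611171
[0.55401998 0.24145553 0.245712  ] [0.55802123 0.24494803 0.25165941] [0.55629233 0.24285296 0.2482551 ]
card ((0.5247679948806763, 0.005210109055042267), (0.12026163935661316, 0.09956101328134537), 3.09062123298645) [ 0.46367191 -0.04682375]
```

View pics/g5.png

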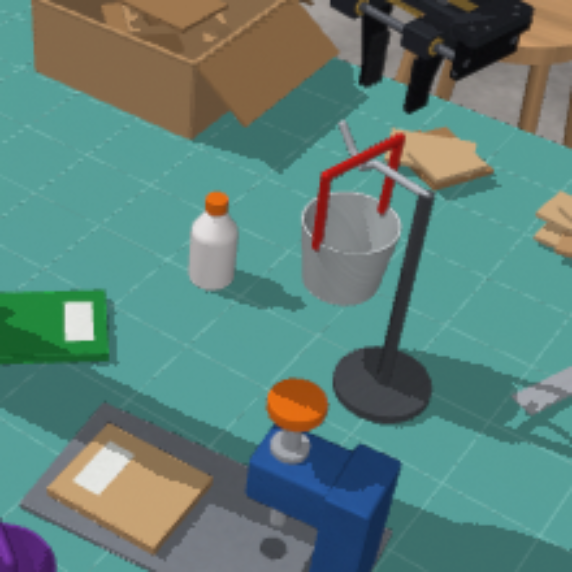

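The pail hangs freely by its red bar on the hook (crop (360,160)), and the card is bare on the bed at crop (130,485). Next I push the panel.

Request:
{"name": "move_arm", "arguments": {
  "series": [
    {"fingers": 0.5, "x": -0.4, "y": -0.4, "z": 0, "spin": -0.4},
    {"fingers": 0.5, "x": -0.46, "y": -0.9, "z": 0, "spin": -0.7},
    {"fingers": 0.5, "x": -0.46, "y": -0.9, "z": 0, "spin": -0.7},
    {"fingers": 0.5, "x": -0.46, "y": -0.9, "z": 0, "spin": -0.7},
    {"fingers": 0.5, "x": -0.46, "y": -0.9, "z": 0, "spin": -0.7},
    {"fingers": 0.5, "x": -0.46, "y": -0.9, "z": 0, "spin": -0.7},
    {"fingers": 0.5, "x": -0.46, "y": -0.9, "z": 0, "spin": -0.7},
    {"fingers": 0.5, "x": -0.46, "y": -0.9, "z": 0, "spin": -0.7},
    {"fingers": 0.5, "x": -0.46, "y": -0.9, "z": 0, "spin": -0.7},
    {"fingers": 0.5, "x": -0.46, "y": -0.9, "z": 0, "spin": -0.7},
    {"fingers": 0.5, "x": -0.46, "y": -0.9, "z": 0, "spin": -0.7},
    {"fingers": 0.5, "x": -0.45, "y": -0.9, "z": 0, "spin": -0.62}
  ]
}}

```text
time: 13.4
position: [0.4376, 0.0554, 0.2998]
ee_rot: [3.135, 0.193, -0.003]
wrist_force: [1.1, -0.4, 0.4]
width: 0.503
grip_force: 0.0
```

Request:
{"name": "move_arm", "arguments": {
  "series": [
    {"fingers": 0.5, "x": 0, "y": -0.9, "z": -0.5, "spin": 0},
    {"fingers": 0.5, "x": 0, "y": -0.9, "z": -0.8, "spin": 0},
    {"fingers": 0.5, "x": 0, "y": -0.5, "z": -0.8, "spin": 0},
    {"fingers": 0.5, "x": 0, "y": 0, "z": -0.8, "spin": 0},
    {"fingers": 0.5, "x": 0, "y": 0, "z": -0.8, "spin": 0},
    {"fingers": 0.5, "x": 0, "y": 0, "z": -0.8, "spin": 0},
    {"fingers": 0.5, "x": 0, "y": 0, "z": -0.8, "spin": 0},
    {"fingers": 0.5, "x": 0, "y": 0, "z": -0.8, "spin": 0},
    {"fingers": 0.5, "x": 0, "y": 0, "z": -0.8, "spin": 0},
    {"fingers": 0.5, "x": 0, "y": 0, "z": 0, "spin": 0},
    {"fingers": 0.5, "x": 0, "y": 0, "z": 0, "spin": 0}
  ]
}}

```text
time: 14.5
position: [0.4384, -0.001, 0.1279]
ee_rot: [-3.135, -0.2, 0.002]
wrist_force: [-0.1, -0.8, 0.7]
width: 0.497
grip_force: 0.0
```

```bash
python3 -c "
from st import *
go([.4387,-.001,.0125],-82.7)"
```

```text
t 14.5 pos [ 0.4384 -0.001   0.1279] yaw_y -82.7 tilt [-0.001  0.    -1.   ] F [-0.1 -0.8  0.7] w 0.497 g 0.0 q [ 0.24  0.23 -0.38  2.15  0.12  0.78 -1.66]
units [ 0.01  0.   -4.62] spin -0.0
```

Request:
{"name": "move_arm", "arguments": {
  "series": [
    {"fingers": 0.5, "x": 0, "y": 0, "z": -0.8, "spin": 0},
    {"fingers": 0.5, "x": 0, "y": 0, "z": -0.8, "spin": 0},
    {"fingers": 0.5, "x": 0, "y": 0, "z": -0.8, "spin": 0},
    {"fingers": 0.5, "x": 0, "y": 0, "z": -0.8, "spin": 0},
    {"fingers": 0.5, "x": 0, "y": 0, "z": -0.8, "spin": 0},
    {"fingers": 0.5, "x": 0, "y": 0, "z": -0.4, "spin": 0},
    {"fingers": 0.5, "x": 0, "y": 0, "z": -0.2, "spin": 0},
    {"fingers": 0.5, "x": 0, "y": 0, "z": 0, "spin": 0},
    {"fingers": 0.5, "x": 0, "y": 0, "z": 0, "spin": 0}
  ]
}}

```text
time: 15.4
position: [0.4395, -0.001, 0.0138]
ee_rot: [3.135, 0.2, 0.003]
wrist_force: [-0.3, -0.4, 0.3]
width: 0.499
grip_force: 0.0
```

```bash
python3 -c "
from st import *
go([.4387,-.001,.0125],-82.7)"
```

```text
t 15.4 pos [ 0.4395 -0.001   0.0138] yaw_y -82.71 tilt [ 0.002 -0.    -1.   ] F [-0.3 -0.4  0.3] w 0.499 g 0.0 q [ 0.16  0.44 -0.3   2.24  0.27  0.5  -1.8 ]
units [-0.03  0.   -0.05] spin 0.0
```

Request:
{"name": "move_arm", "arguments": {
  "series": [
    {"fingers": 0.5, "x": 0.3, "y": 0.043, "z": 0, "spin": 0},
    {"fingers": 0.5, "x": 0.3, "y": 0.043, "z": 0, "spin": 0},
    {"fingers": 0.5, "x": 0.3, "y": 0.043, "z": 0, "spin": 0},
    {"fingers": 0.5, "x": 0.3, "y": 0.043, "z": 0, "spin": 0},
    {"fingers": 0.5, "x": 0.3, "y": 0.043, "z": 0, "spin": 0},
    {"fingers": 0.5, "x": 0.3, "y": 0.043, "z": 0, "spin": 0},
    {"fingers": 0.5, "x": 0.3, "y": 0.043, "z": 0, "spin": 0},
    {"fingers": 0.5, "x": 0.3, "y": 0.043, "z": 0, "spin": 0},
    {"fingers": 0.5, "x": 0.3, "y": 0.043, "z": 0, "spin": 0},
    {"fingers": 0.5, "x": 0.3, "y": 0.043, "z": 0, "spin": 0},
    {"fingers": 0.5, "x": 0.3, "y": 0.043, "z": 0, "spin": 0},
    {"fingers": 0.5, "x": 0.3, "y": 0.043, "z": 0, "spin": 0}
  ]
}}

```text
time: 16.6
position: [0.5291, 0.012, 0.013]
ee_rot: [-3.135, -0.2, 0.001]
wrist_force: [0.1, 0.3, 0.2]
width: 0.5
grip_force: 0.2
```

Request:
{"name": "move_arm", "arguments": {
  "series": [
    {"fingers": 0.5, "x": 0.2, "y": 0.029, "z": 0, "spin": 0},
    {"fingers": 0.5, "x": 0.2, "y": 0.029, "z": 0, "spin": 0},
    {"fingers": 0.5, "x": 0.2, "y": 0.029, "z": 0, "spin": 0},
    {"fingers": 0.5, "x": 0.2, "y": 0.029, "z": 0, "spin": 0},
    {"fingers": 0.5, "x": 0.2, "y": 0.029, "z": 0, "spin": 0},
    {"fingers": 0.5, "x": 0.2, "y": 0.029, "z": 0, "spin": 0},
    {"fingers": 0.5, "x": 0.2, "y": 0.029, "z": 0, "spin": 0}
  ]
}}

```text
time: 17.3
position: [0.5641, 0.0169, 0.0131]
ee_rot: [3.135, 0.2, -0.0]
wrist_force: [-0.8, 0.5, 0.4]
width: 0.502
grip_force: 0.3
```

```bash
cat > card.py <<'E'
from b import *; from st import *
a=np.radians(7.3); U=np.array([[np.cos(a),np.sin(a)],[-np.sin(a),np.cos(a)]]); O=np.array([.6666,.0303])
s=st(); print("tcp in punch",np.round(U@(s["position"][:2]-O),4))
for n in("scene","top"):
    c=cam(n); P=c["P"]; img=c["img"]; hs=cv2.cvtColor(img,cv2.COLOR_BGR2HSV)
    q=(P[...,:2]-O)@U.T
    m=hsvmask(img,(8,50,40),(24,220,255))&(abs(P[...,2]-.019)<.008)&(abs(q[...,1])<.08)&(q[...,0]>-.24)&(q[...,0]<.05)
    e=q[m]; print(n,len(e),"x",np.round(np.percentile(e[:,0],[1,99]),4),"y",np.round(np.percentile(e[:,1],[1,99]),4),cv2.minAreaRect(e.astype(np.float32)))
    cv2.imwrite(f"pics/c_{n}_{s['time']:.1f}.png",img)
E
python3 card.py
```

```text
t 17.3 pos [0.5641 0.0169 0.0131] yaw_y -82.71 tilt [-0. -0. -1.] F [-0.8  0.5  0.4] w 0.502 g 0.3 q [ 0.12  0.58 -0.29  1.95  0.26  0.65 -1.79]
tcp in punch [-0.1034 -0.0002]
scene 1365 x [-0.0903  0.0275] y [-0.053   0.0445] ((-0.03371727839112282, -0.0023201480507850647), (0.12348990887403488, 0.10315635800361633), 0.45173007249832153)
top 142 x [-0.0057  0.0277] y [-0.0495  0.0499] ((0.011123714968562126, 1.3165175914764404e-05), (0.03444342315196991, 0.09997760504484177), 1.473886489868164)
```

Request:
{"name": "move_arm", "arguments": {
  "series": [
    {"fingers": 0.5, "x": 0.07, "y": 0.01, "z": 0, "spin": 0},
    {"fingers": 0.5, "x": 0.07, "y": 0.01, "z": 0, "spin": 0},
    {"fingers": 0.5, "x": 0.07, "y": 0.01, "z": 0, "spin": 0},
    {"fingers": 0.5, "x": 0.06, "y": 0.007, "z": 0, "spin": 0},
    {"fingers": 0.5, "x": 0.04, "y": 0.005, "z": 0, "spin": 0},
    {"fingers": 0.5, "x": 0, "y": 0, "z": 0, "spin": 0}
  ]
}}

```text
time: 18.0
position: [0.5718, 0.018, 0.0131]
ee_rot: [3.135, 0.2, 0.001]
wrist_force: [-0.2, 0.1, 0.1]
width: 0.502
grip_force: 0.0
```

Request:
{"name": "move_arm", "arguments": {
  "series": [
    {"fingers": 0.5, "x": 0.04, "y": 0.005, "z": 0, "spin": 0},
    {"fingers": 0.5, "x": 0.04, "y": 0.005, "z": 0, "spin": 0},
    {"fingers": 0.5, "x": 0, "y": 0, "z": 0, "spin": 0}
  ]
}}

```text
time: 18.3
position: [0.5723, 0.0181, 0.0129]
ee_rot: [3.135, 0.2, -0.004]
wrist_force: [-4.0, 0.2, 3.2]
width: 0.5
grip_force: 2.1
```

Request:
{"name": "move_arm", "arguments": {
  "series": [
    {"fingers": 0.5, "x": 0.04, "y": 0.005, "z": 0, "spin": 0},
    {"fingers": 0.5, "x": 0.04, "y": 0.005, "z": 0, "spin": 0},
    {"fingers": 0.5, "x": 0, "y": 0, "z": 0, "spin": 0}
  ]
}}

```text
time: 18.6
position: [0.5726, 0.0183, 0.0127]
ee_rot: [3.134, 0.201, -0.009]
wrist_force: [-7.6, 0.1, 6.1]
width: 0.502
grip_force: 3.9
```

```bash
python3 card.py
```

```text
t 18.6 pos [0.5726 0.0183 0.0127] yaw_y -82.68 tilt [-0.006 -0.001 -1.   ] F [-7.6  0.1  6.1] w 0.502 g 3.9 q [ 0.12  0.59 -0.29  1.93  0.26  0.67 -1.78]
tcp in punch [-0.0947  0.    ]
scene 1290 x [-0.0819  0.034 ] y [-0.0525  0.0441] ((-0.02417133003473282, -0.00271451473236084), (0.11932000517845154, 0.10308682918548584), 0.1506621092557907)
top 114 x [0.0064 0.0357] y [-0.0499  0.0496] ((0.02013538032770157, -0.0001266859471797943), (0.10003747791051865, 0.03149895742535591), 89.74031066894531)
```

The force rose at the expected contact, and both views put the panel's far edge at the back stop with its yaw aligned, so it is home. I back off, rise and shut the fingers.

Request:
{"name": "move_arm", "arguments": {
  "series": [
    {"fingers": 0.5, "x": -0.4, "y": -0.05, "z": 0, "spin": 0},
    {"fingers": 0.5, "x": -0.8, "y": -0.1, "z": 0, "spin": 0},
    {"fingers": 0.2, "x": 0, "y": 0, "z": 0.5, "spin": 0},
    {"fingers": 0, "x": 0, "y": 0, "z": 1, "spin": 0},
    {"fingers": 0, "x": 0, "y": 0, "z": 1, "spin": 0},
    {"fingers": 0, "x": 0, "y": 0, "z": 1, "spin": 0},
    {"fingers": 0, "x": 0, "y": 0, "z": 1, "spin": 0},
    {"fingers": 0, "x": 0, "y": 0, "z": 1, "spin": 0},
    {"fingers": 0, "x": 0, "y": 0, "z": 1, "spin": 0},
    {"fingers": 0, "x": 0, "y": 0, "z": 1, "spin": 0},
    {"fingers": 0, "x": 0, "y": 0, "z": 1, "spin": 0},
    {"fingers": 0, "x": 0, "y": 0, "z": 0.8, "spin": 0}
  ]
}}

```text
time: 19.9
position: [0.5472, 0.0149, 0.2488]
ee_rot: [-3.135, -0.2, -0.009]
wrist_force: [0.0, -0.3, 0.3]
width: 0.006
grip_force: 0.0
```

```bash
python3 card.py; python3 -c "
from st import *
go([.6666,.0303,.215],-82.7)"
```

```text
t 19.9 pos [0.5472 0.0149 0.2488] yaw_y -82.71 tilt [ 0.006  0.    -1.   ] F [ 0.  -0.3  0.3] w 0.006 g 0.0 q [ 0.21  0.26 -0.38  1.79  0.11  1.1  -1.65]
tcp in punch [-1.204e-01 -1.000e-04]
scene 1323 x [-0.0832  0.0341] y [-0.0528  0.0439] ((-0.024647235870361328, -0.0024513080716133118), (0.12024566531181335, 0.10332434624433517), 0.17921507358551025)
top 2 x [0.028  0.0321] y [0.0362 0.0369] ((0.030033119022846222, 0.03653426468372345), (0.004269508644938469, 0.0), 170.64108276367188)
t 20.0 pos [0.5486 0.0151 0.2501] yaw_y -82.72 tilt [ 0.01   0.001 -1.   ] F [ 0.1 -0.2 -0.3] w 0.005 g 0.0 q [ 0.21  0.26 -0.38  1.79  0.11  1.1  -1.65]
units [ 4.72  0.61 -1.4 ] spin 0.0
```

Request:
{"name": "move_arm", "arguments": {
  "series": [
    {"fingers": 0, "x": 0.8, "y": 0.1, "z": 0, "spin": 0},
    {"fingers": 0, "x": 0.8, "y": 0.1, "z": 0, "spin": 0},
    {"fingers": 0, "x": 0.8, "y": 0.1, "z": 0, "spin": 0},
    {"fingers": 0, "x": 0.8, "y": 0.1, "z": 0, "spin": 0},
    {"fingers": 0, "x": 0.8, "y": 0.1, "z": 0, "spin": 0},
    {"fingers": 0, "x": 0.75, "y": 0.1, "z": 0, "spin": 0},
    {"fingers": 0, "x": 0, "y": 0, "z": -0.6, "spin": 0},
    {"fingers": 0, "x": 0, "y": 0, "z": -0.5, "spin": 0},
    {"fingers": 0, "x": 0, "y": 0, "z": -0.3, "spin": 0},
    {"fingers": 0, "x": 0, "y": 0, "z": 0, "spin": 0},
    {"fingers": 0, "x": 0, "y": 0, "z": 0, "spin": 0}
  ]
}}

```text
time: 21.1
position: [0.6638, 0.0295, 0.2106]
ee_rot: [3.135, 0.2, -0.0]
wrist_force: [0.1, -1.0, 0.4]
width: 0.005
grip_force: 0.0
```

```bash
python3 -c "
from st import *
go([.6666,.0303,.183],-82.7)"
```

```text
t 21.1 pos [0.6638 0.0295 0.2106] yaw_y -82.71 tilt [-0. -0. -1.] F [ 0.1 -1.   0.4] w 0.005 g 0.0 q [ 0.14  0.49 -0.35  1.56  0.18  1.13 -1.7 ]
units [ 0.11  0.03 -1.1 ] spin 0.0
```

Request:
{"name": "move_arm", "arguments": {
  "series": [
    {"fingers": 0, "x": 0.11, "y": 0.03, "z": -0.2, "spin": 0},
    {"fingers": 0, "x": 0, "y": 0, "z": -0.2, "spin": 0},
    {"fingers": 0, "x": 0, "y": 0, "z": -0.2, "spin": 0},
    {"fingers": 0, "x": 0, "y": 0, "z": -0.2, "spin": 0},
    {"fingers": 0, "x": 0, "y": 0, "z": -0.2, "spin": 0},
    {"fingers": 0, "x": 0, "y": 0, "z": -0.1, "spin": 0},
    {"fingers": 0, "x": 0, "y": 0, "z": 0, "spin": 0},
    {"fingers": 0, "x": 0, "y": 0, "z": 0, "spin": 0}
  ]
}}

```text
time: 21.9
position: [0.668, 0.0306, 0.1856]
ee_rot: [3.135, 0.2, 0.005]
wrist_force: [-1.9, -0.6, 9.2]
width: 0.006
grip_force: 5.0
```

Request:
{"name": "move_arm", "arguments": {
  "series": [
    {"fingers": 0, "x": 0, "y": 0, "z": -0.1, "spin": 0},
    {"fingers": 0, "x": 0, "y": 0, "z": -0.1, "spin": 0},
    {"fingers": 0, "x": 0, "y": 0, "z": 0, "spin": 0},
    {"fingers": 0, "x": 0, "y": 0, "z": 0, "spin": 0}
  ]
}}

```text
time: 22.3
position: [0.6681, 0.0306, 0.1853]
ee_rot: [3.134, 0.199, 0.008]
wrist_force: [-9.5, -1.3, 28.8]
width: 0.005
grip_force: 14.4
```

The plunger stopped at 0.185 m while the force climbed to 29 N, so it is on its stop. Now I release and rise away.

Request:
{"name": "move_arm", "arguments": {
  "series": [
    {"fingers": 0, "x": 0, "y": 0, "z": 0.2, "spin": 0},
    {"fingers": 0, "x": 0, "y": 0, "z": 0.3, "spin": 0},
    {"fingers": 0, "x": 0, "y": 0, "z": 0.4, "spin": 0},
    {"fingers": 0, "x": 0, "y": 0, "z": 0.8, "spin": 0},
    {"fingers": 0, "x": 0, "y": 0, "z": 0.8, "spin": 0},
    {"fingers": 0, "x": -0.8, "y": -0.1, "z": 0.8, "spin": 0},
    {"fingers": 0, "x": -0.8, "y": -0.1, "z": 0.8, "spin": 0},
    {"fingers": 0, "x": -0.8, "y": -0.1, "z": 0.3, "spin": 0},
    {"fingers": 0, "x": -0.8, "y": -0.1, "z": 0, "spin": 0},
    {"fingers": 0, "x": -0.8, "y": -0.1, "z": 0, "spin": 0},
    {"fingers": 0, "x": 0, "y": 0, "z": 0, "spin": 0},
    {"fingers": 0, "x": 0, "y": 0, "z": 0, "spin": 0}
  ]
}}

```text
time: 23.5
position: [0.5672, 0.0179, 0.2882]
ee_rot: [3.135, 0.2, 0.002]
wrist_force: [1.3, -0.0, -0.2]
width: 0.003
grip_force: 0.0
```

```bash
python3 card.py
python3 - <<'E'
from b import *
c=cam("scene");P=c["P"];img=c["img"]
m=hsvmask(img,(5,200,150),(14,255,255))&(P[...,2]>.15)&(P[...,2]<.23)&(P[...,0]>.6)&(P[...,1]<.1)
print("plunger z",np.percentile(P[m][:,2],[50,90,97]))
cv2.imwrite("pics/f.png",img)
E
```

```text
t 23.5 pos [0.5672 0.0179 0.2882] yaw_y -82.72 tilt [ 0.001 -0.    -1.   ] F [ 1.3 -0.  -0.2] w 0.003 g 0.0 q [ 0.2   0.27 -0.38  1.69  0.11  1.2  -1.65]
tcp in punch [-0.1001  0.0003]
scene 1324 x [-0.083   0.0341] y [-0.0529  0.0456] ((-0.024511992931365967, -0.00225091353058815), (0.11942540109157562, 0.10294800251722336), 1.2179908752441406)
plunger z [0.20531928 0.20692934 0.20761172]Traceback (most recent call last):
  File "card.py", line 8, in <module>
    e=q[m]; print(n,len(e),"x",np.round(np.percentile(e[:,0],[1,99]),4),"y",np.round(np.percentile(e[:,1],[1,99]),4),cv2.minAreaRect(e.astype(np.float32)))
                                        ~~~~~~~~~~~~~^^^^^^^^^^^^^^^
    return _quantile_unchecked(
        a, q, axis, out, overwrite_input, method, keepdims, weights)
    return _ureduce(a,
                    func=_quantile_ureduce_func,
    ...<5 lines>...
                    overwrite_input=overwrite_input,
                    method=method)
    r = func(a, **kwargs)
    result = _quantile(arr,
                       quantiles=q,
    ...<2 lines>...
                       out=out,
                       weights=wgt)
    slices_having_nans = np.isnan(arr[-1, ...])
                                  ~~~^^^^^^^^^
IndexError: index -1 is out of bounds for axis 0 with size 0
```

View pics/f.png

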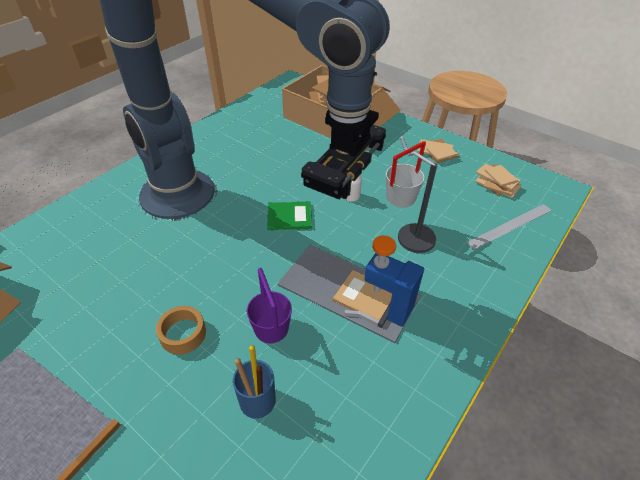

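The final picture shows the pail hanging on the hook at (405,175), the panel home under the punch at (362,297), and the plunger back up at (384,245). The tape roll, glue bottle and brush pot stand where they were.

```bash
python3 -c "
from station import r
print(r.hand_in())"
```

```text
the job is handed in; nothing more can be done
None
```

The job is handed in (no verdict was returned): the pail hangs on the hook, the panel is home against the back stop, the plunger was pressed to its stop and sprang back up, and the bystanders were left in place.

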